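# Torque the earth bolt until the wrench clicks

### The job

A click-type torque wrench is already sitting on a bolt of the copper earth bar, on the panel that leans on the sloping stand. Swing its handle clockwise (as you face the panel), down the slope, until the wrench clicks and gives way, then stop: do not drag on past the click and overtighten the bolt. Ease off so that the handle springs back, leave the wrench on the bolt, and leave the things lying on the bench where they are.

Things in the scene. Friction and masses are not known exactly. Their poses are not given: they have to be found in the camera images.
- panel: Zinc-plated mounting plate, 440 x 360 mm, on the fixed blue stand; it slopes 40 degrees. Origin: centre of its front face; x right and y up the slope as one faces it, z square out of it. Across its upper part (y from 89 mm, full width) stands a row of contactors, breakers and a power supply, 72 to 108 mm high, which leans out over the wrench handle.
- bolt_axis (a point): Fixed point on the axis of the bolt, in the wrench's round head (40 mm across), at the height of the handle's centre line; in the panel's frame at (-100, 30, 45) mm. Axes as the panel's: z is the bolt's axis, pointing out of the panel. In the panel's frame a duct 40 mm high runs down the right edge (x from 186 mm), terminals 43 mm high stand lower left (x below -130 mm); between, below the row, lies only a rail 8 mm high.
- grip_mid (a point): Middle of the wrench's black rubber grip, on its centre line, 160 mm from the bolt axis, 45 mm off the plate. Round bar 28 mm thick, 106 to 216 mm from the bolt axis, then an end cap to 226 mm. x points along the handle, away from the bolt; z out of the panel. At the start the handle points right, level to 11 degrees below level as one faces the panel.
- earth_bolt (a joint): Angle of bolt and wrench head, rad, growing clockwise seen from the front (about minus the panel's z); starts at 0.25 to 0.45. Stiff: turns only when pulled, stays where left. Torque rises slowly to 2.2 N m (10 to 14 N at mid-grip, square to the handle); there, at about 1.0, the wrench clicks. Above 1.2 the bolt is overtightened.
- wrench (a joint): Angle by which the handle has given way clockwise in the wrench's head, rad. 0 until the click: handle and bolt turn as one. At the click it gives way by up to 0.21 (34 mm at mid-grip) and the force on it falls by a third to a half; at 0.21 it is solid again and pulling on overtightens the bolt. Eased off or let go, it springs back to 0; the bolt stays.
- screwdriver: Loose screwdriver, 200 mm, lying on the bench along the stand's low side.
- contact_block: Loose black contact block, 46 x 30 x 44 mm, on the bench by the stand's low side.
- estop_head: Loose emergency-stop button with a mushroom head, 62 mm high, 41 mm across, standing on the bench.
- spanner: Loose plain steel spanner, 170 mm, lying flat on the bench.
- button_bracket: Loose aluminium bracket, 220 x 60 mm, 79 mm high, with four push buttons.
- spare_contactor: Loose spare contactor, 45 x 78 mm, 104 mm high, standing on the bench.

How it is judged:
By the outcome, as a careful person would: the job done as asked, in the order asked, and still so for the second after the job is handed in, with the robot touching nothing.
It also fails if it takes over 51 s, if anything falls off the work surface, if the arm or the gripper's body presses on something with over 40 N, if the wrist force passes 120 N, or if a joint passes its speed limit or range.

### The arm

A 6-joint arm with a two-finger parallel gripper is mounted at the origin on the work surface. World frame = base frame: x ahead of the robot, y to its left, z up, the work surface at z = 0. Lengths are in mm, angles in rad, forces in N, time in s.
With the tool pointing down it reaches from about 300 to 775 mm from the base axis. Payload 14.6 kg.
Tool frame: the origin (TCP) lies on the centre line of the jaws, within the pads' length; the fingertips stand 22 mm ahead of it and the grasp point (between the pads) lies 3 mm ahead of it (manip.tcp_to_tips is the distance from the TCP to the fingertips, in mm); z points along the fingers, y is the direction in which the jaws open and shut (so a half turn about z gives the same grasp; the last joint's range is limited). The gripper opens to 94 mm and grips with 3 to 60 N. Pads are 16 mm wide; open, the fingers measure 119 mm over their backs; the gripper's body (75 mm by 177 mm) begins 78 mm behind the grasp point.
Start: joints at [-1.417, 0.3, 1.521, -0, 1.321, -0.067], TCP at [120.449, -536.639, 227.446] pointing down, gripper open.
Joint ranges: [-3.03, 3.03], [-0.79, 2.21], [0.23, 2.52], [-1.04, 4.18], [0, 3.07], [-2.55, 2.55]. Speed limits (rad/s): [2.22, 2.22, 2.57, 3.14, 3.14, 3.14].

### API

Orientations are given as [roll, pitch, yaw] about the fixed x, y, z axes, in that order (R = Rz(yaw) Ry(pitch) Rx(roll)).
In Python, from cell import manip, vision, workorder gives the robot as it stands.
- The arm moves only by the tool carry_out, never from a script. Its argument "deltas" is a list of rows, each a list of 3 entries, a list of its own where there are three numbers: the shift along the tool's x, y, z in cm, then the turn about the tool's z in degrees, then the opening, from 0 (shut) to 1 (fully open). A call has 1 to 20 rows; each row shifts and turns the commanded pose from where the row before left it, along the tool's axes as they then stand; what a row does not reach is not made up. A row lasts 1/12 s, in which the tool goes at most 41.7 mm and 7.16 degrees, less where a joint would pass 70% of its speed; a pose out of reach is approached as far as the arm can. A call with a gripper value outside its range is refused whole. The fingers move at their own pace and stop on an object; "grip_force" is the grip in N (left out, the last holds). Time passes only in rows, so rows that do not move let the fingers close. It gives the time, the measured TCP pose, the force and the opening at its end, in the units of the state.
- manip.read_state(): the state, without advancing time (a new reading comes with each control period).
- vision.camera(name): name is "scene" or "top"; returns (picture, depth): 384x512x3 uint8, red, green, blue; 384x512 float32, mm along the optical axis (not along the pixel's ray), 0 where there is no reading.
- vision.calibration(name): a dict with "mtx" (3x3 intrinsics, pixels), "eye" and "orientation" of the camera in the world. Camera axes: x right, y down, z forward; pixel columns grow to the right and rows downward; lengths in mm; the calibration is good to about 2 mm. A picture is of the moment at which its call begins. calibration takes no time and is no camera call.
- workorder.sign_off(): hands the job in, once; it reports no verdict.
The state is a dict: "clock": time; "joints": joint angles; "qd": joint speeds; "effort": joint torques, N m; "eef_pos": TCP position; "eef_rot": TCP orientation; "wrist_force": force on the tool from outside, world axes, zero at the start; "moment": the same for the moment, N m; "finger_gap": finger opening in mm.
Only numpy, scipy, OpenCV 4.12 (cv2) and the standard library are available. Lean on these libraries where they do the work, as an engineer would, in place of code of your own. Each camera call takes 0.05 s, during which the arm holds its last target.

## Working session

There is one attempt and no reset: what is moved stays moved. The work goes in short steps, Python scripts to look and compute and a tool call to move; the robot and the scene stay as the last step left them, time stands still between calls to the robot, and variables do not carry over. Pictures are saved under pics/ and viewed, and the job is handed in when it is done.

Besides the shell and the picture viewer there is one more tool, called by a JSON object that holds its "method" and its "body". carry_out: Moves the arm, as the interface text tells. Its arguments: {"type":"object","properties":{"deltas":{"type":"array","items":{"type":"array"}},"grip_force":{"type":"number"}},"required":["deltas"]}

```bash
ls; mkdir -p pics; python3 - <<'E'
from cell import manip, vision, workorder
import cv2, numpy as np
print(manip.read_state())
for n in ("scene","top"):
    p,d=vision.camera(n)
    cv2.imwrite(f"pics/{n}0.png",p[:,:,::-1]); np.save(f"pics/{n}0.npy",d)
    c=vision.calibration(n); print(n,c)
E
```

```text
pics
{'clock': 0.0, 'joints': array([-1.41660960e+00,  3.00503937e-01,  1.52159838e+00,  3.74493526e-06,
        1.32070872e+00, -6.65901741e-02]), 'qd': array([-8.19456983e-05,  3.35198157e-05, -9.68474090e-04, -1.79070567e-03,
        2.74978994e-04, -8.92809864e-04]), 'effort': array([ 3.54039121e-04, -5.31808484e+01, -3.52740133e+01,  7.08370563e-02,
        2.43698474e-02, -1.18856642e-04]), 'eef_pos': array([ 120.40859892, -536.40530091,  226.86099188]), 'eef_rot': array([-3.14037722e+00, -8.46911541e-05,  2.20775917e-01]), 'wrist_force': array([-0.23150839,  0.27194382,  0.2635129 ]), 'moment': array([-0.00689853,  0.02343132,  0.04302167]), 'finger_gap': 94.19632847124609}
scene {'mtx': array([[455.84445659,   0.        , 255.23271167],
       [  0.        , 455.84445659, 190.38190096],
       [  0.        ,   0.        ,   1.        ]]), 'eye': array([1357.9317169 ,  774.7551872 ,  884.21600509]), 'orientation': array([-2.16929454,  0.0144579 ,  2.35070464])}
top {'mtx': array([[403.32899113,   0.        , 253.4399747 ],
       [  0.        , 403.32899113, 194.19354371],
       [  0.        ,   0.        ,   1.        ]]), 'eye': array([ 547.75104222,   10.10275766, 1272.10619244]), 'orientation': array([-3.066607  , -0.01966405, -1.58275316])}
```

View pics/scene0.png

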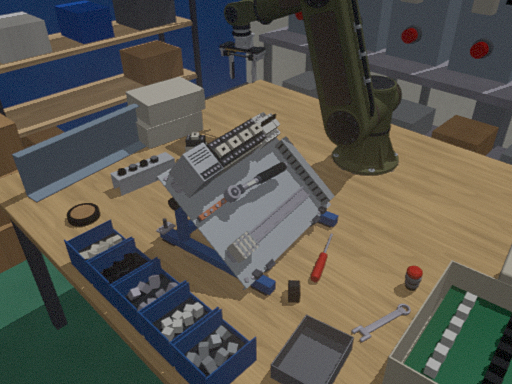

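View pics/top0.png

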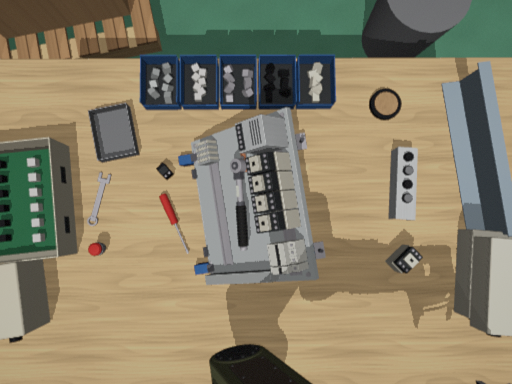

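```bash
cat > h.py <<'E'
import numpy as np, cv2
from scipy.spatial.transform import Rotation as R
from cell import manip, vision, workorder
def cloud(n,d):
    c=vision.calibration(n); K=c["mtx"]
    v,u=np.mgrid[:d.shape[0],:d.shape[1]]
    P=np.stack([(u-K[0,2])/K[0,0]*d,(v-K[1,2])/K[1,1]*d,d],-1)
    M=R.from_euler("xyz",c["orientation"]).as_matrix()
    W=P@M.T+c["eye"]; W[d<=0]=np.nan
    return W
def proj(n,X):
    c=vision.calibration(n); M=R.from_euler("xyz",c["orientation"]).as_matrix()
    p=(np.asarray(X)-c["eye"])@M; q=p@c["mtx"].T
    return q[...,:2]/q[...,2:]
E
python3 - <<'E'
from h import *
for n,box in (("top",(190,105,330,290)),("scene",(140,100,345,300))):
    d=np.load(f"pics/{n}0.npy"); W=cloud(n,d)
    im=cv2.imread(f"pics/{n}0.png")
    x0,y0,x1,y1=box
    cv2.imwrite(f"pics/{n}0c.png",cv2.resize(im[y0:y1,x0:x1],None,fx=3,fy=3,interpolation=cv2.INTER_CUBIC)[:600,:800])
    print(n,W[150:160,420:430].reshape(-1,3).mean(0))
    bench=W[300:340,100:200] if n=="top" else W[180:220,380:420]
    print("bench",np.nanmean(bench.reshape(-1,3),0),np.nanstd(bench[...,2]))
    # ransac plane with tilt 40deg
    S=W[y0:y1,x0:x1].reshape(-1,3); S=S[~np.isnan(S[:,0])&(S[:,2]>20)]
    rng=np.random.default_rng(0);best=0
    for _ in range(4000):
        a=S[rng.choice(len(S),3,False)]; nn=np.cross(a[1]-a[0],a[2]-a[0]); l=np.linalg.norm(nn)
        if l<1000: continue
        nn/=l; nn*=np.sign(nn[2])
        if abs(np.degrees(np.arccos(nn[2]))-40)>6: continue
        r=(S-a[0])@nn; k=(abs(r)<2).sum()
        if k>best: best=k;b=(a[0],nn,abs(r)<2)
    I=S[b[2]]; c=I.mean(0); nn=np.linalg.svd(I-c)[2][2]; nn*=np.sign(nn[2])
    print(best,len(S),c,nn,np.degrees(np.arccos(nn[2])),np.degrees(np.arctan2(nn[1],nn[0])))
E
```

```text
top [ 7.65271524e+02 -5.67657403e+02 -3.90664069e-01]
bench [259.77641512 308.32902698  -0.8473556 ] 2.503251485244534
5338 17913 [586.85540387  20.44822262 137.59775631] [-0.09487361  0.63457835  0.76701324] 39.913566967160364 98.50311228728474
scene [-179.76009367  153.79575521   -0.86074288]
bench [150.40818158 237.39728403  -0.7731024 ] 2.009541702698834
6397 24381 [646.0098598   43.88364389 125.75953787] [-0.09461222  0.63677216  0.76522529] 40.072960978002094 98.4512337622665
```

View pics/top0c.png

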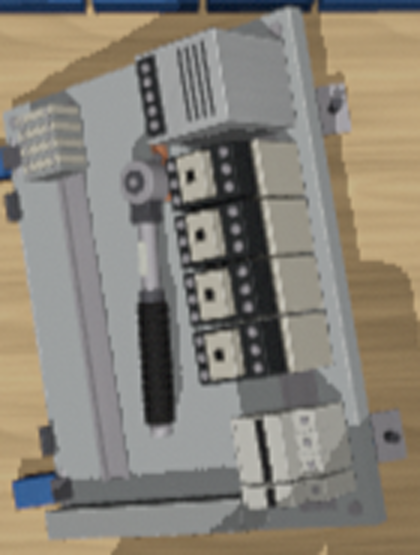

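View pics/scene0c.png

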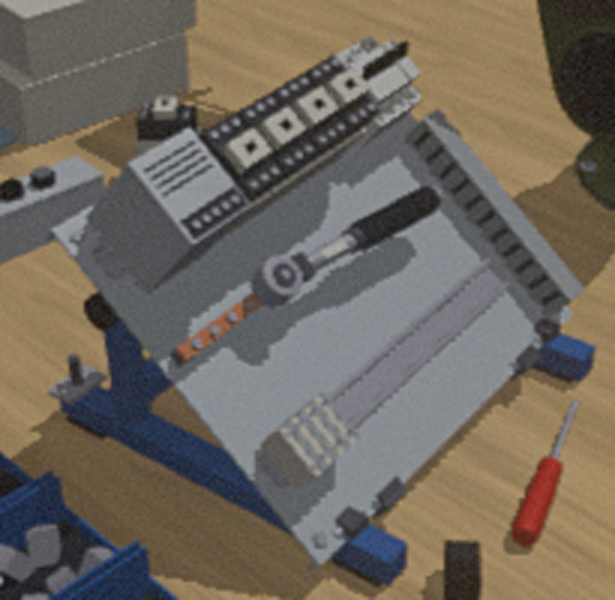

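```bash
cat >> h.py <<'E'
az=np.radians(98.47); t=np.radians(40)
zp=np.array([np.sin(t)*np.cos(az),np.sin(t)*np.sin(az),np.cos(t)])
yp=np.array([-np.cos(t)*np.cos(az),-np.cos(t)*np.sin(az),np.sin(t)])
xp=np.cross(yp,zp)
RP=np.stack([xp,yp,zp],1)
E
python3 - <<'E'
from h import *
c0={"top":np.array([586.85540387,20.44822262,137.59775631]),"scene":np.array([646.0098598,43.88364389,125.75953787])}
print(RP, (c0["top"]-c0["scene"])@zp)
for n,boltpx in (("top",(236.7,166)),("scene",(234.3,192.3))):
    d=np.load(f"pics/{n}0.npy"); W=cloud(n,d); im=cv2.imread(f"pics/{n}0.png")
    Q=(W-c0["top"])@RP
    m=abs(Q[...,2])<4
    # plate extents
    q=Q[m&(abs(Q[...,0])<350)&(abs(Q[...,1])<300)]
    print(n,"plate x",np.percentile(q[:,0],[.3,1,99,99.7]),"y",np.percentile(q[:,1],[.3,1,99,99.7]))
    u,v=map(round,boltpx); print("head",np.nanmedian(Q[v-3:v+4,u-3:u+4].reshape(-1,3),0))
    dark=(im.max(2)<60)&(Q[...,2]>35)&(Q[...,2]<65)
    k,l,st,ce=cv2.connectedComponentsWithStats(dark.astype(np.uint8))
    for i in range(1,k):
        if st[i,4]>60:
            g=Q[l==i]; mu=g.mean(0); U=np.linalg.svd(g-mu)[2][0]; s=(g-mu)@U
            print(st[i],mu,U,np.degrees(np.arctan2(U[1],U[0])),np.percentile(s,[1,99]),np.percentile(g[:,2],[5,50,95]))
E
```

```text
[[-0.98909312  0.11283187 -0.09467718]
 [-0.14729154 -0.75768929  0.6357768 ]
 [ 0.          0.64278761  0.76604444]] -0.23051873482915042
top plate x [-329.14750836 -280.63195632  289.29029556  329.3285911 ] y [-225.09314759 -221.94873779  200.15670534  200.95156156]
head [-114.69226936   57.27160996   58.09345059]
[145  64  20  40 288] [-441.85021235 -221.93743019   50.01545798] [ 0.99809504  0.05710719 -0.02334668] 3.2746757665824733 [-67.06082564  66.65157884] [37.56784078 47.73850621 63.55647967]
[161 163  12  16  70] [-161.18386527 -226.89303285   55.98546664] [ 0.93636968  0.11351701 -0.33215313] 6.912291768158684 [-26.57969004  20.34744123] [41.18971557 57.73507764 64.21975563]
[236 205  12  41 389] [40.51514647 37.73756167 53.41730564] [ 0.99329113 -0.11554327  0.00474155] -6.635035757778774 [-51.42581582  52.08623297] [41.97171671 54.88284865 60.37493558]
scene plate x [-314.90715171 -274.81903432  208.1116095   309.94915167] y [-222.13255799 -219.98854306  176.02531504  193.5976993 ]
head [-123.57685113   46.77002518   59.02356431]
[248   0  26  21 185] [494.1087279  509.2
[... 378 characters left out ...]
84   48.55806482] [ 0.76932374 -0.63844872 -0.02289564] -39.6887046606415 [-53.73064498  78.03332347] [36.27163898 48.49810304 62.73547816]
[257 162  30  21 248] [33.09079585 28.6559637  56.84406664] [-0.99391731  0.108848   -0.01674779] 173.75020769354256 [-59.26568306  54.08665907] [51.00660665 57.15166719 61.54333637]
[288 281  11  21 122] [-181.84883983 -245.29793336   56.33160805] [-0.33591573 -0.8889011  -0.31147304] -110.7015787698558 [-30.81194532  21.88968194] [42.68873106 58.42629085 64.34538553]
[209 332  37  27 221] [-395.78380641 -214.95789756   45.20348131] [-0.92838249  0.29634676 -0.22424216] 162.29652118445344 [-31.05678803  48.15170996] [35.70403132 42.55026181 60.87384454]
```

```bash
python3 - <<'E'
from h import *
from scipy.optimize import least_squares
o=np.array([586.85540387,20.44822262,137.59775631])
G={}
for n in ("top","scene"):
    d=np.load(f"pics/{n}0.npy"); W=cloud(n,d); im=cv2.imread(f"pics/{n}0.png").astype(int)
    Q=(W-o)@RP
    m=(im.max(2)<60)&(abs(Q[...,0]-37)<75)&(abs(Q[...,1]-30)<35)&(Q[...,2]>36)&(Q[...,2]<66)
    G[n]=Q[m]; print(n,len(G[n]),np.percentile(G[n][:,0],[1,99]))
def f(p,g):
    a=p[0]; dx=np.array([np.cos(a),np.sin(a),0]); c=np.array([40,p[1],p[2]])
    r=g-c; r=r-np.outer(r@dx,dx); return np.linalg.norm(r,axis=1)-14
for k,g in (("top",G["top"]),("scene",G["scene"]),("both",np.vstack(list(G.values())))):
    s=least_squares(f,[-.11,30,45],args=(g,),loss="soft_l1"); print(k,s.x,np.degrees(s.x[0]),np.abs(s.fun).mean())
# head: red? points with z 50..75 near head
for n in ("top","scene"):
    d=np.load(f"pics/{n}0.npy"); W=cloud(n,d); Q=(W-o)@RP
    m=(abs(Q[...,0]+118)<35)&(abs(Q[...,1]-50)<40)&(Q[...,2]>52)&(Q[...,2]<68)
    vv,uu=np.where(m); print(n,"head",m.sum(),np.median(Q[m],0),Q[m].min(0),Q[m].max(0),uu.min(),uu.max(),vv.min(),vv.max())
# plate edges: panel bounds via top colours
    # row heights: max of z by x bins for y in 60..140
    for x in range(-220,240,20):
        s=Q[(abs(Q[...,0]-x)<10)&(Q[...,1]>65)&(Q[...,1]<150)&(Q[...,2]>55)&(Q[...,2]<130)]
        if len(s)>5:
            print(n,x,"zmax",round(np.percentile(s[:,2],97)),"ymin",round(np.percentile(s[:,1],2)), "horiz front (max of -y*.766+z*.643)",round(np.percentile(-.766*s[:,1]+.643*s[:,2],98)), "h",round(np.percentile(.643*s[:,1]+.766*s[:,2],98)))
E
```

```text
top 389 [-11.54312289  92.02765298]
scene 249 [-21.69578519  91.49322684]
top [-0.12171793 29.92693275 45.02604627] -6.973923419554233 1.4289285626719723
scene [-0.12289964 29.31703884 45.34864525] -7.041630754858192 1.4379257114918058
both [-0.12122181 29.71916654 45.21683778] -6.945498258115644 1.443515371540626
top head 178 [-112.70246302   50.14798297   56.34907474] [-136.30650903   30.21094415   52.0821842 ] [-83.49019003  69.68593581  63.54032   ] 230 241 159 179
top -200 zmax 108 ymin 111 horiz front (max of -y*.766+z*.643) -17 h 177
top -180 zmax 108 ymin 110 horiz front (max of -y*.766+z*.643) -17 h 177
top -160 zmax 107 ymin 110 horiz front (max of -y*.766+z*.643) -17 h 176
top -140 zmax 108 ymin 112 horiz front (max of -y*.766+z*.643) -18 h 176
top -120 zmax 110 ymin 66 horiz front (max of -y*.766+z*.643) -13 h 178
top -100 zmax 111 ymin 115 horiz front (max of -y*.766+z*.643) -28 h 180
top -80 zmax 109 ymin 117 horiz front (max of -y*.766+z*.643) -28 h 178
top -60 zmax 110 ymin 117 horiz front (max of -y*.766+z*.643) -28 h 181
top -40 zmax 110 ymin 117 horiz front (max of
[... 1528 characters left out ...]
riz front (max of -y*.766+z*.643) -26 h 179
scene -20 zmax 112 ymin 111 horiz front (max of -y*.766+z*.643) -25 h 181
scene 0 zmax 111 ymin 111 horiz front (max of -y*.766+z*.643) -26 h 180
scene 20 zmax 110 ymin 111 horiz front (max of -y*.766+z*.643) -26 h 178
scene 40 zmax 111 ymin 111 horiz front (max of -y*.766+z*.643) -26 h 180
scene 60 zmax 110 ymin 111 horiz front (max of -y*.766+z*.643) -26 h 178
scene 100 zmax 78 ymin 113 horiz front (max of -y*.766+z*.643) -49 h 153
scene 120 zmax 78 ymin 109 horiz front (max of -y*.766+z*.643) -48 h 155
scene 140 zmax 78 ymin 111 horiz front (max of -y*.766+z*.643) -48 h 154
scene 160 zmax 76 ymin 112 horiz front (max of -y*.766+z*.643) -49 h 152
```

```bash
cat >> h.py <<'E'
o=np.array([586.855,20.448,137.598])
B=np.array([-118.5,49.0,45.2])   # bolt axis, provisional panel frame
def W_(q): return o+np.asarray(q)@RP.T
def bar(r,a): # world point on handle axis at radius r, a = angle below level (rad)
    return W_(B+np.array([r*np.cos(a),-r*np.sin(a),0]))
def hd(a):  # handle direction world
    return RP@np.array([np.cos(a),-np.sin(a),0])
E
cat > search.py <<'E'
from h import *
P=[]
for n in ("top","scene"):
    d=np.load(f"pics/{n}0.npy"); W=cloud(n,d).reshape(-1,3); Q=(W-o)@RP
    k=(abs(Q[:,0]+18)<260)&(abs(Q[:,1]-19)<230)&(Q[:,2]>-10)&(Q[:,2]<125)
    # drop handle
    a=.121; dx=np.array([np.cos(a),-np.sin(a),0]); s=(Q-B)@dx; off=np.linalg.norm(Q-B-np.outer(s,dx),axis=1)
    k&=~((s>-25)&(s<232)&(off<24)&(Q[:,2]>25))
    P.append(W[k])
P=np.vstack(P)
def rectdist(p,xl,xh,yl,yh):
    dx=np.maximum(np.maximum(xl-p[:,0],p[:,0]-xh),0); dy=np.maximum(np.maximum(yl-p[:,1],p[:,1]-yh),0)
    return np.hypot(dx,dy)
def clear(tcp,yaw,g):
    ex=np.array([np.cos(yaw),np.sin(yaw)]); ey=np.array([np.sin(yaw),-np.cos(yaw)])
    L=np.stack([(P[:,:2]-tcp[:2])@ex,(P[:,:2]-tcp[:2])@ey],1); z=P[:,2]-tcp[2]
    out=[]
    for (xl,xh,yl,yh,zb) in ((-37.5,37.5,-88.5,88.5,75),(-8,8,g/2,g/2+12.5,-22),(-8,8,-g/2-12.5,-g/2,-22)):
        dz=np.maximum(zb-z,0); out.append(np.hypot(rectdist(L,xl,xh,yl,yh),dz).min())
    return out
E
cat > s1.py <<'E'
from search import *
a=.121; h=hd(a); hh=h[:2]/np.linalg.norm(h[:2]); up=np.array([-hh[1],hh[0]]); up*=np.sign(up@yp[:2])
# bar half width horizontally ~14
res=[]
for r in (190,200,210,216,220):
  c=bar(r,a)
  for depth in (4,8):
    for g in (0,20,40,60,94):
      for yaw in np.radians(np.arange(-55,235,5)):
        ex=np.array([np.cos(yaw),np.sin(yaw)]); ey=np.array([np.sin(yaw),-np.cos(yaw)])
        # fingers corners; which finger pushes: 0:+y,1:-y
        cs=np.array([[x,s*(y)] for s in (1,-1) for x in (-8,8) for y in (g/2,g/2+12.5)])
        w=cs@np.stack([ex,ey])
        for f in (0,1):
            F=w[4*f:4*f+4]; lo=(F@-up)  # downhill most
            cen=F.mean(0)
            # place: finger centre at r along handle, downhill-most 14+2 uphill of axis
            off=14+3+lo.max()
            # finger centre along hh at c ; along up:
            sh=c[:2]+up*(14+3)
            t=sh-w[4*f:4*f+4][lo.argmax()]
            # recentre along handle
            t=t+hh*((c[:2]-(t+cen))@hh)
            # other finger must not overlap the handle
            O=w[4*(1-f):4*(1-f)+4]+t; s=(O-bar(0,a)[:2])@hh; k=(O-c[:2])@up
            if g>0 and s.min()<232*np.linalg.norm(h[:2]) and k.min()<15 and not (k.max()<-17): continue
            tcp=np.array([*t,c[2]-depth+22]); cl=clear(tcp,yaw,g)
            res.append((min(cl),r,depth,g,round(np.degrees(yaw)),f,np.round(cl,1),np.round(tcp,1)))
res.sort(key=lambda q:-q[0])
for q in res[:25]: print(*q)
E
python3 s1.py; python3 - <<'E'
from h import *
print(bar(0,.121),bar(160,.121),bar(226,.121),hd(.121),yp)
E
```

```text
1.1617490144330418 220 4 94 -5 0 [ 1.2 17.9 81.3] [492.3  46.2 204.7]
1.1617490144330418 220 4 94 0 0 [ 1.2 19.2 81.6] [487.6  47.1 204.7]
1.1617490144330418 220 4 94 175 1 [ 1.2 81.3 17.9] [492.3  46.2 204.7]
1.1617490144330418 220 4 94 180 1 [ 1.2 81.6 19.2] [487.6  47.1 204.7]
0.0 190 4 0 -55 0 [0.  4.3 5.1] [522.8  -4.4 207. ]
0.0 190 4 0 -55 1 [0.  9.7 4.3] [512.5 -11.5 207. ]
0.0 190 4 0 -50 0 [0.  4.5 5.8] [522.4  -4.  207. ]
0.0 190 4 0 -50 1 [0.  8.8 4.5] [512.9 -12.  207. ]
0.0 190 4 0 -45 0 [0.  4.7 6.7] [522.1  -3.6 207. ]
0.0 190 4 0 -45 1 [0.  7.9 4.7] [513.2 -12.4 207. ]
0.0 190 4 0 -40 0 [0.  4.9 7.7] [521.7  -3.1 207. ]
0.0 190 4 0 -40 1 [0.  7.  4.9] [513.6 -12.7 207. ]
0.0 190 4 0 -35 0 [0.  4.9 8.8] [521.2  -2.6 207. ]
0.0 190 4 0 -35 1 [0.  6.2 4.9] [514.1 -12.8 207. ]
0.0 190 4 0 -30 0 [0.  4.9 9.9] [520.8  -2.  207. ]
0.0 190 4 0 -30 1 [0.  5.4 4.9] [514.5 -12.9 207. ]
0.0 190 4 0 -25 0 [ 0.   4.8 11. ] [520.3  -1.5 207. ]
0.0 190 4 0 -25 1 [0.  4.8 4.8] [515.  -12.8 207. ]
0.0 190 4 0 -20 0 [ 0.   4.5 12. ] [519.7  -0.9 207. ]
0.0 190 4 0 -20 1 [0.  4.4 4.5] [515.5 -12.6 207. ]
0.0 190 4 0 -15 0 [ 0.   4.3 13.2] [ 5.192e+02 -2.000e-01  2.070e+02]
0.0 190 4 0 -15 1 [0.  3.9 4.3] [515.9 -12.3 207. ]
0.0 190 4 0 -10 0 [ 0.   4.3 14.5] [5.186e+02 4.000e-01 2.070e+02]
0.0 190 4 0 -10 1 [0.  3.2 4.3] [516.5 -11.9 207. ]
0.0 190 4 0 -5 0 [ 0.   4.7 15.9] [518.1   1.1 207. ]
[705.31188785  29.51238423 203.7198017 ] [546.03498224  20.75114289 191.30577769] [480.33325868  17.13713083 186.18499279] [-0.99548066 -0.05475776 -0.07758765] [ 0.11283187 -0.75768929  0.64278761]
```

```bash
sed -e 's/(190,200,210,216,220)/(160,180,200,206,212,218)/' -e 's/depth in (4,8)/depth in (0,-4,-7)/' -e 's/(0,20,40,60,94)/(50,70,94)/' -e 's/arange(-55,235,5)/arange(-40,80,4)/' -e 's/res\[:25\]/res[:14]/' s1.py > s2.py; python3 s2.py
python3 - <<'E'
from search import *
for tcp,yaw in (((492,46.2,210.7),-.05),((510,46.2,210.7),-.05)):
    tcp=np.array(tcp)
    ex=np.array([np.cos(yaw),np.sin(yaw)]); ey=np.array([np.sin(yaw),-np.cos(yaw)])
    L=np.stack([(P[:,:2]-tcp[:2])@ex,(P[:,:2]-tcp[:2])@ey],1)
    k=(abs(L[:,0])<45)&(abs(L[:,1])<95)&(P[:,2]-tcp[2]>62)
    q=(P[k]-o)@RP; print(k.sum()); i=np.argsort(-P[k][:,2])[:12]
    print(np.round(np.c_[P[k][i],q[i],L[k][i]]))
E
```

```text
3.9855323949090007 218 -7 94 76 0 [ 4.  21.9 11.7] [438.1   4.  215.8]
3.212035060917165 218 -7 94 72 0 [ 3.2 21.7 15.3] [439.1   7.4 215.8]
2.7985632229945177 218 -7 94 68 0 [ 2.8 21.6 18.6] [440.4  10.7 215.8]
2.336863014682122 218 -4 94 76 0 [ 2.3 19.5  9.4] [438.1   4.  212.8]
2.1910076394216347 218 -7 94 -20 0 [ 2.2 22.6 83.1] [507.9  41.8 215.8]
2.171823947279364 218 -7 94 -16 0 [ 2.2 23.  85.9] [504.4  43.3 215.8]
1.9899710652418463 218 -7 94 -24 0 [ 2.  22.2 80.5] [511.4  40.  215.8]
1.9223277886972951 218 -7 94 -12 0 [ 1.9 23.6 88.9] [500.7  44.6 215.8]
1.8620028797164554 218 -7 94 64 0 [ 1.9 21.5 23.3] [441.9  13.9 215.8]
1.5800226101560924 218 -7 94 -28 0 [ 1.6 21.9 77.7] [514.8  38.1 215.8]
1.452616948509452 218 -4 94 72 0 [ 1.5 19.2 12.8] [439.1   7.4 212.8]
1.433890569348037 218 -7 94 -8 0 [ 1.4 24.2 91.1] [497.1  45.7 215.8]
1.4338905693480228 218 -7 70 -8 0 [ 1.4 24.2 77.1] [495.4  33.8 215.8]
1.1094562994825035 218 -4 94 -12 0 [ 1.1 21.3 87. ] [500.7  44.6 212.8]
74
[[532. -50. 314.  65. 161.  95.  44.  94.]
 [532. -48. 312.  65. 158.  96.  44.  92.]
 [532. -29. 312.
[... 235 characters left out ...]
  88.]
 [532. -41. 306.  64. 149.  95.  44.  85.]
 [532. -24. 305.  61. 136. 105.  43.  69.]
 [529. -41. 305.  66. 148.  94.  42.  85.]
 [529. -39. 304.  66. 146.  96.  41.  83.]]
275
[[544. -43. 326.  52. 164. 109.  38.  87.]
 [534. -45. 326.  62. 165. 108.  29.  90.]
 [539. -42. 326.  57. 163. 109.  33.  87.]
 [544. -40. 325.  52. 162. 109.  38.  85.]
 [541. -43. 325.  54. 163. 108.  36.  87.]
 [542. -41. 324.  54. 161. 108.  36.  86.]
 [537. -43. 324.  59. 162. 108.  31.  87.]
 [539. -45. 324.  57. 164. 106.  33.  90.]
 [537. -40. 324.  59. 160. 109.  31.  85.]
 [546. -40. 324.  49. 161. 108.  40.  85.]
 [548. -43. 324.  47. 163. 106.  43.  87.]
 [548. -40. 324.  47. 161. 108.  43.  85.]]
```

```bash
sed -e 's/(190,200,210,216,220)/(200,206,212,216,220,223)/' -e 's/depth in (4,8)/depth in (-6,-8)/' -e 's/(0,20,40,60,94)/(0,40,70,94)/' -e 's/arange(-55,235,5)/arange(-50,90,4)/' -e 's/14+3/15/g' -e 's/res\[:25\]/res[:24]/' s1.py > s2.py; python3 s2.py

```

```text
7.434926489209677 223 -8 94 -14 0 [ 7.4 25.3 90.1] [497.5  45.7 216.4]
7.1107550319994 223 -8 94 86 0 [ 7.1 24.9 11.1] [431.5  -2.7 216.4]
7.02343588839202 223 -8 94 -10 0 [ 7.  25.8 91.9] [493.8  46.9 216.4]
6.613432154910362 223 -8 94 82 0 [ 6.6 24.5 11.5] [431.9   0.7 216.4]
6.56572285409203 223 -6 94 -10 0 [ 6.6 24.3 90.2] [493.8  46.9 214.4]
6.343746933653523 223 -8 94 -6 0 [ 6.3 26.3 92.9] [490.1  47.9 216.4]
6.234844881837783 223 -6 94 -6 0 [ 6.2 24.9 91. ] [490.1  47.9 214.4]
6.146211022110974 220 -8 94 78 0 [ 6.1 24.  12.8] [435.6   4.2 216.7]
6.0545535119804645 223 -6 94 -14 0 [ 6.1 23.8 88.7] [497.5  45.7 214.4]
5.911607029553891 223 -8 94 -18 0 [ 5.9 24.9 86.8] [501.1  44.3 216.4]
5.783617251797343 220 -8 94 82 0 [ 5.8 24.3  9.7] [434.9   0.9 216.7]
5.647835552408786 220 -6 94 82 0 [ 5.6 22.8  8.2] [434.9   0.9 214.7]
5.424150649769232 223 -6 94 86 0 [ 5.4 23.4  9.9] [431.5  -2.7 214.4]
5.390412505141213 223 -8 94 -2 0 [ 5.4 27.  89.4] [486.4  48.6 216.4]
5.385718794060537 223 -8 94 78 0 [ 5.4 24.1 14. ] [432.6   4.1 216.4]
5.382864865262825 223 -6 94 -2 0 [ 5.4 25.6 88.2] [486.4  48.6 214.4]
5.18587405338684 220 -6 94 78 0 [ 5.2 22.5 11.6] [435.6   4.2 214.7]
5.152515726885032 223 -6 94 82 0 [ 5.2 23.  10.3] [431.9   0.7 214.4]
5.053658973395681 220 -8 94 74 0 [ 5.1 23.8 15.8] [436.5   7.6 216.7]
5.014771964516983 220 -8 94 86 0 [ 5.  24.7  9.3] [434.5  -2.5 216.7]
4.987955479250701 220 -6 94 86 0 [ 5.  23.2  7.8] [434.5  -2.5 214.7]
4.818765105812117 220 -8 94 -18 0 [ 4.8 24.7 86.6] [504.1  44.4 216.7]
4.8002497362895165 220 -8 94 -22 0 [ 4.8 24.3 83.7] [507.6  42.8 216.7]
4.615404644374457 223 -6 94 -18 0 [ 4.6 23.4 85.4] [501.1  44.3 214.4]
```

```bash
cat >> h.py <<'E'
def fl(a): # flush yaw: tool x antiparallel to handle horizontally
    h=hd(a); return np.arctan2(-h[1],-h[0])
def target(r,a,depth,gapc,g=94.2,dyaw=0.0):
    """TCP pose so that uphill(+y tool) finger's inner face, centre at r, is gapc from bar surface at tip depth below axis"""
    c=bar(r,a); yaw=fl(a)+dyaw; ey=np.array([np.sin(yaw),-np.cos(yaw)])
    w=np.sqrt(14**2-min(depth,0)**2)   # approx half width at the tip's level
    tcp=c[:2]+ey*(w+gapc-g/2)
    return np.array([*tcp,c[2]-depth+22]),yaw
def delta(p1,y1,p0=None,y0=None):
    if p0 is None:
        s=manip.read_state(); p0=s["eef_pos"]; y0=s["eef_rot"][2]
    d=np.asarray(p1)-p0; ex=np.array([np.cos(y0),np.sin(y0)]); ey=np.array([np.sin(y0),-np.cos(y0)])
    return np.round([d[:2]@ex/10,d[:2]@ey/10,-d[2]/10],2), round(-np.degrees((y1-y0+np.pi)%(2*np.pi)-np.pi),2)
E
python3 - <<'E'
from search import *
for r in (214,217,220):
  for dy in (0,-.05,-.1):
    for dep,gc in ((-8,4),(-5,4),(-8,0)):
        t,y=target(r,.121,dep,gc,dyaw=dy); print(r,dy,dep,gc,np.round(clear(t,y,94),1),np.round(t,1),round(y,3))
t,y=target(218,.121,-8,4)
print(delta([*t[:2],420],y))
for a in (.12,.3,.5,.7,.9,1.0):
    t,y=target(212,a,0,0); print(a,np.round(t,1),round(y,3),np.round(clear(t,y,94),1))
E
```

```text
214 0 -8 4 [ 0.  26.3 89.7] [490.5  49.4 217.1] 0.055
214 0 -5 4 [ 0.  24.9 87.3] [490.6  47.8 214.1] 0.055
214 0 -8 0 [ 0.  27.9 91.4] [490.3  53.4 217.1] 0.055
214 -0.05 -8 4 [ 0.  27.5 92.6] [492.1  49.4 217.1] 0.005
214 -0.05 -5 4 [ 0.  24.9 90.2] [492.1  47.8 214.1] 0.005
214 -0.05 -8 0 [ 0.  28.8 94.3] [492.1  53.4 217.1] 0.005
214 -0.1 -8 4 [ 0.  27.9 94.2] [493.7  49.4 217.1] -0.045
214 -0.1 -5 4 [ 0.  24.7 90.9] [493.6  47.8 214.1] -0.045
214 -0.1 -8 0 [ 0.  29.8 95.6] [493.9  53.4 217.1] -0.045
217 0 -8 4 [ 0.  28.  87.6] [487.6  49.2 216.9] 0.055
217 0 -5 4 [ 0.  24.8 85.1] [487.6  47.6 213.9] 0.055
217 0 -8 0 [ 0.  30.6 89.2] [487.3  53.2 216.9] 0.055
217 -0.05 -8 4 [ 0.  27.8 90.4] [489.1  49.2 216.9] 0.005
217 -0.05 -5 4 [ 0.  24.6 87.9] [489.1  47.7 213.9] 0.005
217 -0.05 -8 0 [ 0.  30.8 92.1] [489.1  53.2 216.9] 0.005
217 -0.1 -8 4 [ 1.9 27.5 93.2] [490.7  49.2 216.9] -0.045
217 -0.1 -5 4 [ 1.8 24.3 90.7] [490.6  47.6 213.9] -0.045
217 -0.1 -8 0 [ 1.9 30.5 95. ] [490.9  53.2 216.9] -0.045
220 0 -8 4 [ 0.5 27.8 85.4] [484.6  49.  216.7] 0.055
220 0 -5 4 [ 0.5 24.6 82.9] [484.7  47.4 213.7] 0.055
220 0 -8 0 [ 0.5 30.8 87.1] [484.4  53.  216.7] 0.055
220 -0.05 -8 4 [ 2.8 27.5 88.2] [486.1  49.1 216.7] 0.005
220 -0.05 -5 4 [ 2.8 24.3 85.7] [486.2  47.5 213.7] 0.005
220 -0.05 -8 0 [ 2.8 30.5 90. ] [486.1  53.1 216.7] 0.005
220 -0.1 -8 4 [ 4.8 27.4 90.9] [487.7  49.  216.7] -0.045
220 -0.1 -5 4 [ 4.7 24.2 88.4] [487.7  47.5 213.7] -0.045
220 -0.1 -8 0 [ 4.8 30.3 92.8] [487.9  53.  216.7] -0.045
(array([ 48.55, -49.12, -19.31]), np.float64(9.5))
0.12 [492.4  50.8 209.4] 0.056 [ 0.  24.4 87.2]
0.3 [500.7  80.1 185.4] -0.085 [ 4.3 24.1 84.1]
0.5 [518.  111.2 160.4] -0.249 [28.9 23.5 79.4]
0.7 [543.2 139.3 137.9] -0.425 [55.6 20.1 81.8]
0.9 [575.5 162.9 119. ] -0.62 [72.3 17.5 74.2]
1.0 [593.8 172.6 111.1] -0.725 [75.2 26.9 72. ]
```

{"method": "carry_out", "body": {"deltas": [[[0,0,-2.5],0,1],[[0,0,-2.5],0,1],[[0,0,-2.5],0,1],[[0,0,-2.5],0,1],[[0,0,-2.5],0,1],[[0,0,-2.5],0,1],[[0,0,-2.5],0,1],[[0,0,-2.5],0,1]]}}

```text
clock: 0.77
eef_pos: [120.4, -536.4, 428.4]
eef_rot: [-3.141, -0.0, 0.221]
wrist_force: [0.3, -0.5, -0.1]
finger_gap: 94.1
```

```bash
python3 - <<'E'
from h import *
t,y=target(221,.121,-8,4,dyaw=-.1); print(t,y)
print(delta([*t[:2],425],y), manip.read_state()["wrist_force"])
E
```

```text
[486.7342195   48.98972397 216.57293104] -0.045049026274071244
(array([ 48.56, -49.1 ,   0.34]), np.float64(15.23)) [ 0.27451544 -0.46397936 -0.10310652]
```

{"method": "carry_out", "body": {"deltas": [[[2.3,-2.3,0],0,1],[[2.3,-2.3,0],0,1],[[2.3,-2.3,0],0,1],[[2.3,-2.3,0],0,1],[[2.3,-2.3,0],0,1],[[2.3,-2.3,0],0,1],[[2.3,-2.3,0],0,1],[[2.3,-2.3,0],0,1],[[2.3,-2.3,0],0,1],[[2.3,-2.3,0],0,1],[[2.3,-2.3,0],0,1],[[2.3,-2.3,0],0,1],[[2.3,-2.3,0],0,1],[[2.3,-2.3,0],0,1],[[2.3,-2.3,0],0,1],[[2.3,-2.3,0],0,1],[[2.3,-2.3,0],0,1],[[2.3,-2.3,0],0,1],[[2.3,-2.3,0],0,1],[[2.3,-2.3,0],0,1]]}}

```text
clock: 2.43
eef_pos: [469.1, 14.6, 427.2]
eef_rot: [-3.142, 0.0, 0.221]
wrist_force: [0.8, -1.4, 0.2]
finger_gap: 93.7
```

```bash
python3 - <<'E'
from h import *
t,y=target(221,.121,-8,4,dyaw=-.1); print(t,y)
print(delta([*t[:2],425],y)); s=manip.read_state(); print(s["wrist_force"],s["eef_pos"],s["joints"])
for n in ("scene","top"):
    p,d=vision.camera(n); cv2.imwrite(f"pics/{n}1.png",p[:,:,::-1])
E
```

```text
[486.7342195   48.98972397 216.57293104] -0.045049026274071244
(array([ 2.48, -2.97,  0.22]), np.float64(15.24))
[ 0.7747336  -1.35423297  0.2047713 ] [469.06286947  14.61715453 427.24678347] [-4.69154938e-02  4.63058712e-02  1.36444767e+00 -2.79083581e-06
  1.73113556e+00  1.30286059e+00]
```

View pics/scene1.png

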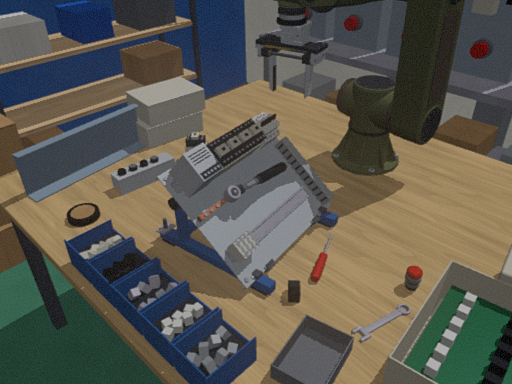

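View pics/top1.png

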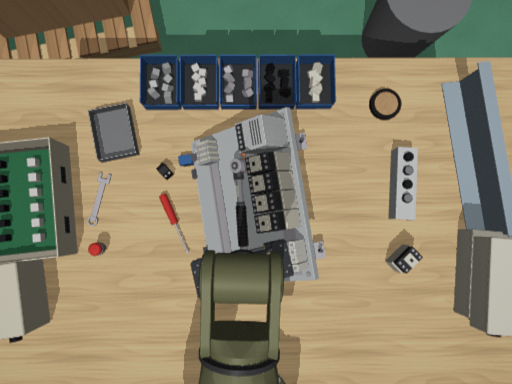

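{"method": "carry_out", "body": {"deltas": [[[1.2,-1.5,0],0,1],[[1.3,-1.5,0],0,1],[[0,0,0],5,1],[[0,0,0],5,1],[[0,0,0],5.2,1],[[0,0,2],0,1],[[0,0,2],0,1],[[0,0,2],0,1],[[0,0,2],0,1],[[0,0,2],0,1],[[0,0,0],0,1],[[0,0,0],0,1]]}}

```text
clock: 3.53
eef_pos: [486.1, 47.3, 327.5]
eef_rot: [3.141, 0.001, -0.045]
wrist_force: [-0.0, 0.7, -0.3]
finger_gap: 94.1
```

```bash
python3 - <<'E'
from search import *
t,y=target(221,.121,-8,4,dyaw=-.1); print(t,y)
print(delta(t,y)); s=manip.read_state(); print(s["wrist_force"],s["eef_pos"],s["eef_rot"])
p,d=vision.camera("scene"); cv2.imwrite("pics/scene2.png",p[:,:,::-1])
W=cloud("scene",d); print(clear(s["eef_pos"],s["eef_rot"][2],94))
# gripper body points in tool frame
yaw=s["eef_rot"][2]; ex=np.array([np.cos(yaw),np.sin(yaw)]); ey=np.array([np.sin(yaw),-np.cos(yaw)])
V=W.reshape(-1,3); V=V[~np.isnan(V[:,0])]; T=np.c_[(V[:,:2]-s["eef_pos"][:2])@ex,(V[:,:2]-s["eef_pos"][:2])@ey,s["eef_pos"][2]-V[:,2]]
k=(abs(T[:,0])<130)&(abs(T[:,1])<130)&(T[:,2]<30)
for z in range(-160,31,10):
    q=T[k&(abs(T[:,2]-z)<5)]
    if len(q)>3: print(z,len(q),np.round(np.percentile(q[:,0],[2,98])),np.round(np.percentile(q[:,1],[2,98])))
E
```

```text
[486.7342195   48.98972397 216.57293104] -0.045049026274071244
(array([ 0.06, -0.18, 11.09]), np.float64(0.01))
[-0.01103163  0.68125841 -0.28264418] [486.07459526  47.26675643 327.47982509] [ 3.14142739e+00  1.28444854e-03 -4.48757668e-02]
[np.float64(77.16007758970045), np.float64(39.467726518445495), np.float64(115.19072243518603)]
-160 152 [-30.  35.] [-43.   8.]
-150 63 [-19.  32.] [-43.   9.]
-140 107 [-18.  25.] [-43.  12.]
-130 113 [-19.  25.] [-43.  13.]
-120 429 [-29.  33.] [-90.  85.]
-110 223 [-23.  34.] [-90.  82.]
-100 176 [-29.  35.] [-89.  82.]
-90 225 [-28.  34.] [-82.  72.]
-80 134 [-33.  34.] [-83.  75.]
-70 19 [-4. 12.] [-35.  57.]
-60 40 [-10.  11.] [-60.  56.]
-50 55 [-10.  11.] [-62.  55.]
-40 47 [-10.  10.] [-61.  55.]
-30 53 [-8. 12.] [-61.  55.]
-20 51 [-8. 10.] [-61.  55.]
-10 52 [-10.  11.] [-61.  61.]
0 162 [ -8. 129.] [-61. 110.]
10 213 [ -7. 127.] [-60. 101.]
20 141 [-41. 126.] [-54. 128.]
30 76 [-42. 126.] [ 59. 128.]
```

View pics/scene2.png

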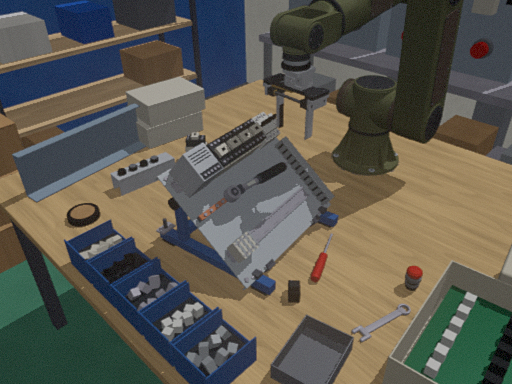

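{"method": "carry_out", "body": {"deltas": [[[0,-0.15,1.5],0,1],[[0,0,1.5],0,1],[[0,0,1.5],0,1],[[0,0,1.5],0,1],[[0,0,1.5],0,1],[[0,0,1],0,1],[[0,0,0],0,1]]}}

```text
clock: 4.17
eef_pos: [486.2, 49.1, 241.8]
eef_rot: [3.141, 0.001, -0.045]
wrist_force: [-0.1, -0.4, -0.6]
finger_gap: 93.8
```

```bash
python3 - <<'E'
from search import *
t,y=target(221,.121,-8,4,dyaw=-.1)
print(delta(t,y)); s=manip.read_state(); print(s["wrist_force"],clear(s["eef_pos"],s["eef_rot"][2],94))
p,d=vision.camera("scene"); cv2.imwrite("pics/scene3.png",cv2.resize(p[60:220,180:380,::-1],None,fx=4,fy=3.75,interpolation=cv2.INTER_CUBIC))
E
```

```text
(array([0.05, 0.  , 2.52]), np.float64(0.03))
[-0.09614023 -0.37546954 -0.61779986] [np.float64(12.63342395249338), np.float64(30.76130807079933), np.float64(105.48518849918491)]
```

View pics/scene3.png

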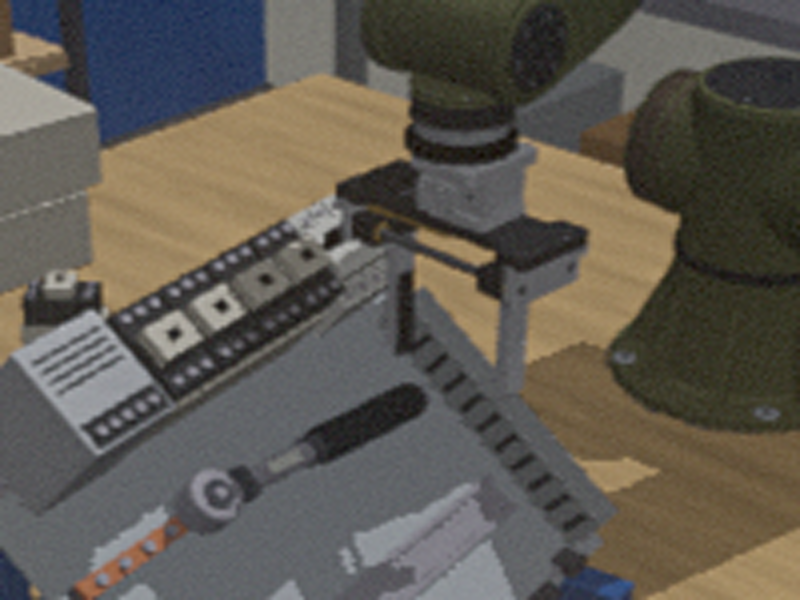

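{"method": "carry_out", "body": {"deltas": [[[0,0,0.8],0,1],[[0,0,0.6],0,1],[[0,0,0.5],0,1],[[0,0,0.4],0,1],[[0,0,0.2],0,1],[[0,0,0],0,1]]}}

```text
clock: 4.72
eef_pos: [486.3, 49.2, 217.0]
eef_rot: [3.142, 0.001, -0.044]
wrist_force: [0.6, 0.3, 0.1]
finger_gap: 94.2
```

```bash
python3 - <<'E'
from search import *
t,y=target(221,.121,-8,4,dyaw=-.1)
print(delta(t,y)); s=manip.read_state(); print(s["wrist_force"],clear(s["eef_pos"],s["eef_rot"][2],94))
p,d=vision.camera("scene"); cv2.imwrite("pics/scene4.png",cv2.resize(p[60:220,180:380,::-1],None,fx=4,fy=3.75,interpolation=cv2.INTER_CUBIC))
# plan arc: r=221->215 , depth -8 -> +4, push
p0,y0=s["eef_pos"],s["eef_rot"][2]
for a in np.arange(.16,1.25,.04):
    f=min(1,(a-.16)/.3); dep=-8+12*f; yaw_t=min(-.045,fl(a))
    t,y=target(221-6*f,a,dep,0,dyaw=yaw_t-fl(a))
    print(round(a,2),*delta(t,y,p0,y0),np.round(t),[round(float(q)) for q in clear(t,y,94)]); p0,y0=t,y
E
```

```text
(array([0.04, 0.02, 0.05]), np.float64(0.03))
[0.55914943 0.30141835 0.08540301] [np.float64(6.193516274715123), np.float64(27.848667409440676), np.float64(90.25546550768973)]
0.16 [ 0.03 -1.05  0.59] 0.03 [487.  60. 211.] [6, 33, 92]
0.2 [ 0.11 -0.59  0.71] -0.0 [488.  65. 204.] [5, 31, 90]
0.24 [ 0.14 -0.61  0.7 ] -0.0 [490.  72. 197.] [3, 29, 88]
0.28 [ 0.26 -0.63  0.69] 1.37 [493.  78. 190.] [4, 26, 86]
0.32 [ 0.3  -0.65  0.68] 1.82 [496.  84. 183.] [9, 26, 84]
0.36 [ 0.31 -0.67  0.67] 1.84 [500.  90. 177.] [14, 24, 83]
0.4 [ 0.32 -0.68  0.66] 1.86 [504.  97. 170.] [18, 24, 82]
0.44 [ 0.33 -0.68  0.65] 1.89 [509. 103. 164.] [22, 22, 79]
0.48 [ 0.31 -0.68  0.56] 1.91 [513. 109. 158.] [27, 20, 77]
0.52 [ 0.28 -0.69  0.49] 1.94 [517. 115. 153.] [33, 20, 77]
0.56 [ 0.29 -0.69  0.47] 1.97 [522. 121. 148.] [38, 20, 78]
0.6 [ 0.3  -0.7   0.46] 2.0 [527. 127. 144.] [43, 16, 80]
0.64 [ 0.31 -0.7   0.45] 2.04 [532. 132. 139.] [49, 15, 80]
0.68 [ 0.32 -0.71  0.44] 2.08 [538. 138. 135.] [54, 16, 79]
0.72 [ 0.33 -0.72  0.42] 2.12 [544. 143. 131.] [60, 20, 77]
0.76 [ 0.33 -0.72  0.41] 2.16 [550. 148. 127.] [64, 18, 76]
0.8 [ 0.34 -0.73  0.39] 2.21 [556. 153. 123.] [67, 17, 76]
0.84 [ 0.35 -0.74  0.38] 2.25 [563. 158. 119.] [68, 17, 75]
0.88 [ 0.35 -0.75  0.36] 2.3 [570. 162. 115.] [69, 16, 72]
0.92 [ 0.35 -0.76  0.34] 2.35 [577. 166. 112.] [71, 18, 70]
0.96 [ 0.35 -0.76  0.33] 2.4 [584. 170. 109.] [72, 23, 69]
1.0 [ 0.35 -0.77  0.31] 2.46 [592. 174. 105.] [72, 25, 69]
1.04 [ 0.35 -0.78  0.29] 2.51 [600. 178. 103.] [71, 25, 68]
1.08 [ 0.35 -0.79  0.27] 2.56 [608. 181. 100.] [70, 25, 67]
1.12 [ 0.34 -0.8   0.25] 2.61 [616. 184.  97.] [70, 25, 63]
1.16 [ 0.34 -0.8   0.23] 2.66 [624. 187.  95.] [70, 27, 57]
1.2 [ 0.33 -0.81  0.21] 2.71 [633. 189.  93.] [70, 26, 52]
1.24 [ 0.32 -0.82  0.19] 2.76 [641. 191.  91.] [70, 27, 48]
```

View pics/scene4.png

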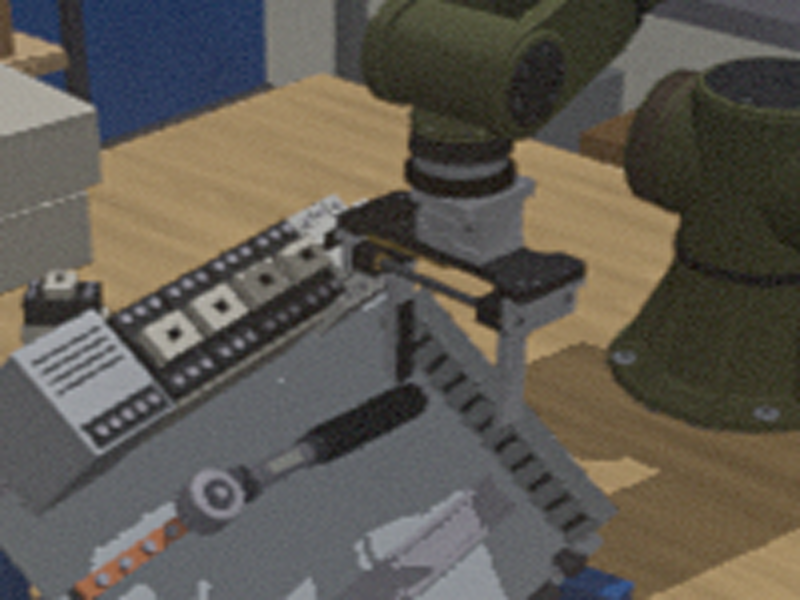

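{"method": "carry_out", "body": {"deltas": [[[0.02,-0.4,0.2],0,1],[[0.02,-0.4,0.2],0,1],[[0.02,-0.3,0.25],0,1],[[0.05,-0.3,0.35],0,1],[[0.05,-0.3,0.35],0,1],[[0.05,-0.3,0.35],0,1]]}}

```text
clock: 5.27
eef_pos: [489.3, 69.0, 200.7]
eef_rot: [3.14, 0.0, -0.045]
wrist_force: [-3.8, -4.6, 7.1]
finger_gap: 93.8
```

```bash
python3 - <<'E'
from search import *
s=manip.read_state(); print(s["wrist_force"],s["moment"],s["eef_pos"],clear(s["eef_pos"],s["eef_rot"][2],94))
p,d=vision.camera("scene"); cv2.imwrite("pics/scene5.png",cv2.resize(p[60:220,180:380,::-1],None,fx=4,fy=3.75,interpolation=cv2.INTER_CUBIC))
E
```

```text
[-3.81299517 -4.62730231  7.10749012] [-1.19527865  0.91826898 -0.23815698] [489.29184059  68.9561217  200.72710743] [np.float64(3.8346267322452903), np.float64(30.77958331389237), np.float64(89.15431372552834)]
```

View pics/scene5.png

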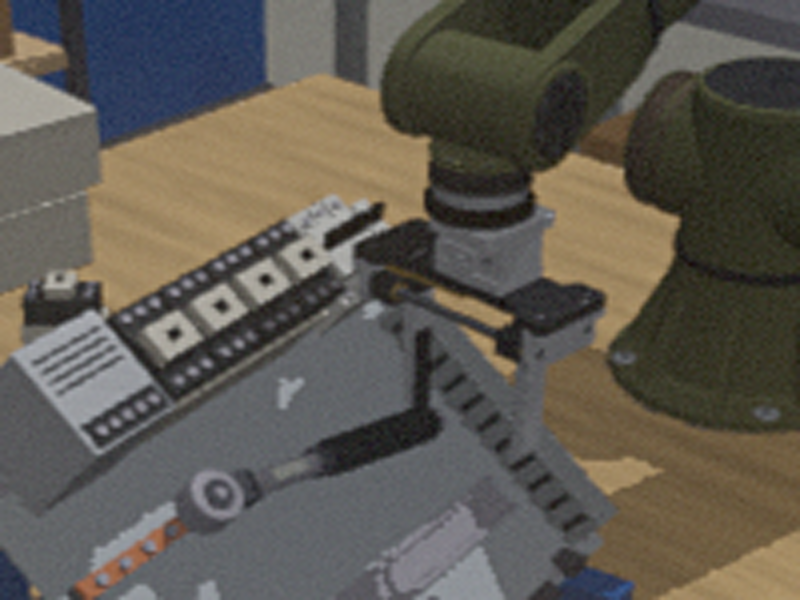

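{"method": "carry_out", "body": {"deltas": [[[0.13,-0.31,0.35],0.7,1],[[0.13,-0.32,0.35],0.7,1],[[0.15,-0.32,0.34],0.9,1],[[0.15,-0.33,0.34],0.9,1],[[0.15,-0.33,0.34],0.9,1],[[0.15,-0.33,0.34],0.9,1],[[0.16,-0.34,0.33],0.9,1],[[0.16,-0.34,0.33],0.9,1]]}}

```text
clock: 5.98
eef_pos: [503.9, 93.9, 173.7]
eef_rot: [3.14, -0.001, -0.164]
wrist_force: [-1.0, -6.1, 6.3]
finger_gap: 94.2
```

```bash
cat > st.py <<'E'
from search import *
s=manip.read_state(); f=s["wrist_force"]; p=s["eef_pos"]; yaw=s["eef_rot"][2]
print("F",np.round(f,1),"panel",np.round(RP.T@f,1),"clear",np.round(clear(p,yaw,94),1))
# implied handle angle if finger face touches: solve a s.t. axis to face distance
ey=np.array([np.sin(yaw),-np.cos(yaw)]); ex=np.array([np.cos(yaw),np.sin(yaw)])
best=[]
for a in np.arange(.05,1.4,.002):
    # distance between handle axis line and finger inner face edge corners (vertical lines above tip)
    m=1e9
    for x in (-8,0,8):
        for z in np.arange(-22,20,2.):
            q=np.array([*(p[:2]+ey*s["finger_gap"]/2+ex*x),p[2]+z]); v=RP.T@(q-o)-B; d=np.array([np.cos(a),-np.sin(a),0]); t=v@d
            if t>228: continue
            pr=np.linalg.norm(v-t*d)
            m=min(m,pr)
    best.append((abs(m-14),a,m))
b=sorted(best)[0]; print("a est",b)
for r in (215,):
    t=RP.T@(np.array([*(p[:2]+ey*s["finger_gap"]/2),p[2]-22])-o)-B; print("tip rel bolt: r",np.hypot(t[0],t[1]),"ang",np.arctan2(-t[1],t[0]),"z",t[2])
E
python3 st.py
```

```text
F [-1.  -6.1  6.3] panel [1.9 8.6 1.1] clear [15.7 24.3 82.8]
a est (np.float64(0.03360152578510345), np.float64(0.3840000000000003), np.float64(14.033601525785103))
tip rel bolt: r 215.99111473806207 ang 0.33296632854889113 z -8.691654928518552
```

{"method": "carry_out", "body": {"deltas": [[[0.16,-0.34,0.33],0.9,1],[[0.16,-0.34,0.32],0.9,1],[[0.16,-0.34,0.31],1,1],[[0.15,-0.34,0.28],1,1],[[0.15,-0.34,0.27],1,1],[[0.14,-0.34,0.25],1,1],[[0.14,-0.34,0.25],1,1],[[0.14,-0.35,0.24],1,1],[[0.14,-0.35,0.24],1,1]]}}

```text
clock: 6.73
eef_pos: [523.8, 120.6, 148.5]
eef_rot: [3.14, -0.0, -0.318]
wrist_force: [-2.7, -8.3, 4.1]
finger_gap: 93.9
```

```bash
python3 st.py
```

```text
F [-2.7 -8.3  4.1] panel [ 3.9  8.6 -1.8] clear [37.5 19.9 77.9]
a est (np.float64(0.09275238921388329), np.float64(0.3900000000000003), np.float64(13.907247610786117))
tip rel bolt: r 215.61136090859546 ang 0.5191910784220118 z -11.041900432521146
```

{"method": "carry_out", "body": {"deltas": [[[0.15,-0.35,0.24],1,1],[[0.15,-0.35,0.23],1,1],[[0.15,-0.35,0.23],1,1],[[0.15,-0.35,0.23],1,1]]}}

```text
clock: 7.07
eef_pos: [534.0, 131.7, 139.0]
eef_rot: [3.14, 0.0, -0.387]
wrist_force: [-2.8, -7.8, 4.5]
finger_gap: 94.0
```

```bash
cat > st.py <<'E'
from search import *
s=manip.read_state(); f=s["wrist_force"]; p=s["eef_pos"]; yaw=s["eef_rot"][2]
ey=np.array([np.sin(yaw),-np.cos(yaw)]); ex=np.array([np.cos(yaw),np.sin(yaw)])
best=None
for a in np.arange(.05,1.5,.002):
    m=1e9; d=np.array([np.cos(a),-np.sin(a),0]); n=np.array([np.sin(a),np.cos(a),0])
    for x in (-8,8):
        for z in np.arange(-22,20,1.):
            q=np.array([*(p[:2]+ey*s["finger_gap"]/2+ex*x),p[2]+z]); v=RP.T@(q-o)-B; t=v@d
            if t>228: continue
            w=np.array([v@n,v[2]]); m=min(m,np.linalg.norm(w) if w[0]>-10 else -1)
    if m>=14: best=a
    # largest... first a for which m<14 when descending
S=[]
fp=RP.T@f
for a in np.arange(1.5,.05,-.002):
    d=np.array([np.cos(a),-np.sin(a),0]); n=np.array([np.sin(a),np.cos(a),0]); m=1e9
    for x in (-8,8):
        for z in np.arange(-22,20,1.):
            v=RP.T@(np.array([*(p[:2]+ey*s["finger_gap"]/2+ex*x),p[2]+z])-o)-B; t=v@d
            if t<=228: m=min(m,np.hypot(v@n,v[2]))
    if m<14: a+=.002; break
n=np.array([np.sin(a),np.cos(a),0])
print("F",np.round(f,1),"panel",np.round(fp,1),"a %.3f joint~%.3f tangential %.2f torque@215 %.2f"%(a,a+.25,fp@n,fp@n*.215),"clear",np.round(clear(p,yaw,94),0))
t0=np.round(p,1); 
for k in (.02,.04,.06):
    t1,y1=target(215,a+k,4,0); t2,y2=target(215,a,4,0)
    print(k,*delta(t1,y1,t2,y2))
print("yaw err deg",np.degrees(yaw-fl(a)))
E
python3 st.py
```

```text
F [-2.8 -7.8  4.5] panel [ 3.9  8.5 -1.2] a 0.642 joint~0.892 tangential 9.18 torque@215 1.97 clear [48. 15. 79.]
0.02 [ 0.16 -0.36  0.22] 1.04
0.04 [ 0.32 -0.71  0.44] 2.08
0.06 [ 0.49 -1.07  0.65] 3.14
yaw err deg -0.8693604110333304
```

{"method": "carry_out", "body": {"deltas": [[[0.16,-0.36,0.22],1,1],[[0.16,-0.36,0.22],1,1],[[0.08,-0.18,0.11],0.5,1]]}}

```text
clock: 7.32
eef_pos: [541.0, 138.4, 133.2]
eef_rot: [3.139, 0.001, -0.431]
wrist_force: [-5.0, -7.5, 4.0]
finger_gap: 93.9
```

```bash
python3 st.py
```

```text
F [-5.  -7.5  4. ] panel [ 6.1  7.7 -1.3] a 0.694 joint~0.944 tangential 9.82 torque@215 2.11 clear [55. 16. 77.]
0.02 [ 0.16 -0.36  0.21] 1.06
0.04 [ 0.33 -0.72  0.42] 2.13
0.06 [ 0.51 -1.08  0.62] 3.22
yaw err deg -0.6584358277815444
```

{"method": "carry_out", "body": {"deltas": [[[0.16,-0.36,0.21],1.1,1],[[0.08,-0.18,0.1],0.5,1]]}}

```text
clock: 7.48
eef_pos: [545.4, 142.3, 130.1]
eef_rot: [3.139, 0.001, -0.459]
wrist_force: [-4.9, -8.2, 3.1]
finger_gap: 94.1
```

```bash
python3 st.py
```

```text
F [-4.9 -8.2  3.1] panel [ 6.   7.7 -2.4] a 0.722 joint~0.972 tangential 9.75 torque@215 2.10 clear [59. 19. 76.]
0.02 [ 0.16 -0.36  0.21] 1.08
0.04 [ 0.34 -0.73  0.41] 2.16
0.06 [ 0.52 -1.09  0.61] 3.26
yaw err deg -0.7779659009850363
```

{"method": "carry_out", "body": {"deltas": [[[0.16,-0.36,0.21],1.1,1]]}}

```text
clock: 7.57
eef_pos: [548.3, 144.6, 128.2]
eef_rot: [3.139, 0.001, -0.478]
wrist_force: [-4.6, -8.2, 2.3]
finger_gap: 94.2
```

```bash
python3 st.py
```

```text
F [-4.6 -8.2  2.3] panel [ 5.7  7.2 -3. ] a 0.740 joint~0.990 tangential 9.16 torque@215 1.97 clear [61. 19. 75.]
0.02 [ 0.16 -0.36  0.2 ] 1.09
0.04 [ 0.34 -0.73  0.4 ] 2.18
0.06 [ 0.52 -1.09  0.6 ] 3.29
yaw err deg -0.8740483120017543
```

{"method": "carry_out", "body": {"deltas": [[[0.16,-0.36,0.21],1.1,1]]}}

```text
clock: 7.65
eef_pos: [551.4, 147.1, 126.0]
eef_rot: [3.139, 0.001, -0.498]
wrist_force: [-4.7, -8.9, 3.2]
finger_gap: 93.8
```

```bash
python3 st.py
```

```text
F [-4.7 -8.9  3.2] panel [ 6.   8.3 -2.8] a 0.762 joint~1.012 tangential 10.12 torque@215 2.17 clear [63. 17. 75.]
0.02 [ 0.17 -0.37  0.2 ] 1.1
0.04 [ 0.34 -0.73  0.39] 2.21
0.06 [ 0.52 -1.1   0.58] 3.33
yaw err deg -0.810385524776764
```

Right at the click torque; single rows on.

{"method": "carry_out", "body": {"deltas": [[[0.16,-0.36,0.2],1.1,1]]}}

```text
clock: 7.73
eef_pos: [554.5, 149.5, 123.9]
eef_rot: [3.139, 0.001, -0.517]
wrist_force: [-3.6, -8.2, 3.7]
finger_gap: 93.9
```

```bash
python3 st.py
```

```text
F [-3.6 -8.2  3.7] panel [ 4.8  8.2 -2. ] a 0.782 joint~1.032 tangential 9.20 torque@215 1.98 clear [66. 16. 74.]
0.02 [ 0.17 -0.37  0.19] 1.11
0.04 [ 0.34 -0.74  0.38] 2.23
0.06 [ 0.53 -1.1   0.57] 3.37
yaw err deg -0.8130513391241465
```

{"method": "carry_out", "body": {"deltas": [[[0.16,-0.36,0.2],1.1,1]]}}

```text
clock: 7.82
eef_pos: [557.7, 151.9, 121.9]
eef_rot: [3.139, 0.001, -0.536]
wrist_force: [-4.3, -8.0, 2.9]
finger_gap: 93.6
```

```bash
python3 st.py
```

```text
F [-4.3 -8.   2.9] panel [ 5.5  7.4 -2.4] a 0.802 joint~1.052 tangential 9.10 torque@215 1.96 clear [66. 15. 74.]
0.02 [ 0.17 -0.37  0.19] 1.12
0.04 [ 0.35 -0.74  0.38] 2.26
0.06 [ 0.53 -1.11  0.56] 3.4
yaw err deg -0.8002639758781026
```

{"method": "carry_out", "body": {"deltas": [[[0.16,-0.36,0.19],1.1,1]]}}

```text
clock: 7.9
eef_pos: [560.9, 154.2, 119.9]
eef_rot: [3.139, 0.001, -0.555]
wrist_force: [-4.1, -8.1, 2.0]
finger_gap: 94.2
```

```bash
python3 st.py|head -1
```

```text
F [-4.1 -8.1  2. ] panel [ 5.3  6.9 -3.3] a 0.820 joint~1.070 tangential 8.58 torque@215 1.84 clear [66. 15. 74.]
```

{"method": "carry_out", "body": {"deltas": [[[0.08,-0.18,0.09],0.6,1]]}}

```text
clock: 7.98
eef_pos: [562.6, 155.4, 118.9]
eef_rot: [3.139, 0.001, -0.566]
wrist_force: [-3.5, -7.7, 1.7]
finger_gap: 94.3
```

```bash
python3 st.py|head -1; python3 - <<'E'
from h import *
p,d=vision.camera("scene"); cv2.imwrite("pics/scene6.png",cv2.resize(p[80:240,180:380,::-1],None,fx=4,fy=3.75,interpolation=cv2.INTER_CUBIC))
E
```

```text
F [-3.5 -7.7  1.7] panel [ 4.6  6.6 -3.3] a 0.830 joint~1.080 tangential 7.78 torque@215 1.67 clear [66. 15. 73.]
```

View pics/scene6.png

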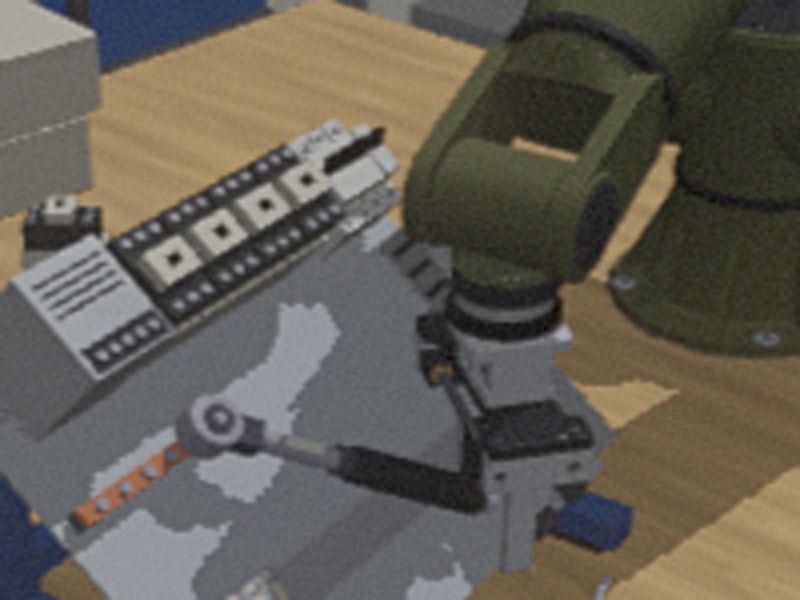

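```bash
cat > ang.py <<'E'
from h import *
from scipy.optimize import least_squares
def handle(n="scene",save=None,guess=None):
    p,d=vision.camera(n)
    if save: cv2.imwrite(save,cv2.resize(p[80:240,180:380,::-1],None,fx=4,fy=3.75,interpolation=cv2.INTER_CUBIC))
    Q=(cloud(n,d)-o)@RP-B; r=np.hypot(Q[...,0],Q[...,1]); an=np.arctan2(-Q[...,1],Q[...,0])
    m=(p.max(2)<70)&(r>108)&(r<195)&(abs(Q[...,2])<20)&(abs(an-guess)<.3)
    g=Q[m]
    def f(p):
        a=p[0]; dx=np.array([np.cos(a),-np.sin(a),0]); c=np.array([0,0,p[1]]); q=g-c; q=q-np.outer(q@dx,dx); return np.linalg.norm(q,axis=1)-14
    s=least_squares(f,[guess,0.],loss="soft_l1"); return s.x,m.sum(),np.abs(s.fun).mean()
if __name__=="__main__":
    import sys
    print(handle(guess=float(sys.argv[1]),save=sys.argv[2] if len(sys.argv)>2 else None))
E
python3 ang.py 0.83; python3 st.py|head -1
```

```text
(array([0.831456  , 0.19053411]), np.int64(291), np.float64(1.602051570353544))
F [-3.3 -7.1  2.2] panel [ 4.3  6.4 -2.6] a 0.832 joint~1.082 tangential 7.49 torque@215 1.61 clear [66. 15. 73.]
```

{"method": "carry_out", "body": {"deltas": [[[0.16,-0.36,0.19],1.1,1]]}}

```text
clock: 8.17
eef_pos: [565.6, 157.3, 117.4]
eef_rot: [3.139, 0.001, -0.584]
wrist_force: [-4.4, -7.1, 0.9]
finger_gap: 93.7
```

```bash
python3 st.py|head -1
```

```text
F [-4.4 -7.1  0.9] panel [ 5.4  5.4 -3.4] a 0.848 joint~1.098 tangential 7.65 torque@215 1.65 clear [67. 15. 72.]
```

{"method": "carry_out", "body": {"deltas": [[[0.17,-0.36,0.18],1.1,1]]}}

```text
clock: 8.25
eef_pos: [569.1, 159.6, 115.3]
eef_rot: [3.139, 0.001, -0.604]
wrist_force: [-4.1, -6.9, 0.5]
finger_gap: 94.0
```

```bash
python3 st.py|head -1
```

```text
F [-4.1 -6.9  0.5] panel [ 5.1  5.  -3.6] a 0.868 joint~1.118 tangential 7.14 torque@215 1.54 clear [67. 14. 71.]
```

{"method": "carry_out", "body": {"deltas": [[[0.17,-0.37,0.18],1.1,1]]}}

```text
clock: 8.33
eef_pos: [572.5, 161.7, 113.4]
eef_rot: [3.139, 0.001, -0.623]
wrist_force: [-4.6, -7.5, 1.5]
finger_gap: 94.0
```

```bash
python3 st.py|head -1
```

```text
F [-4.6 -7.5  1.5] panel [ 5.6  6.1 -3.2] a 0.888 joint~1.138 tangential 8.23 torque@215 1.77 clear [68. 15. 70.]
```

{"method": "carry_out", "body": {"deltas": [[[0.17,-0.37,0.18],1.1,1]]}}

```text
clock: 8.42
eef_pos: [576.1, 163.9, 111.5]
eef_rot: [3.139, 0.001, -0.642]
wrist_force: [-4.3, -5.6, 1.7]
finger_gap: 94.4
```

```bash
python3 st.py|head -1
```

```text
F [-4.3 -5.6  1.7] panel [ 5.1  4.8 -1.9] a 0.908 joint~1.158 tangential 6.98 torque@215 1.50 clear [69. 16. 68.]
```

{"method": "carry_out", "body": {"deltas": [[[0.08,-0.18,0.09],0.6,1]]}}

```text
clock: 8.5
eef_pos: [578.0, 164.9, 110.5]
eef_rot: [3.139, 0.001, -0.653]
wrist_force: [-4.2, -6.3, 0.7]
finger_gap: 93.9
```

```bash
python3 st.py|head -1; python3 ang.py .93 pics/scene7.png
```

```text
F [-4.2 -6.3  0.7] panel [ 5.1  4.7 -3. ] a 0.918 joint~1.168 tangential 6.93 torque@215 1.49 clear [69. 17. 68.]
(array([0.91812609, 0.10884517]), np.int64(290), np.float64(1.4689774932587034))
```

{"method": "carry_out", "body": {"deltas": [[[0.14,-0.3,0.13],0.9,1]]}}

```text
clock: 8.63
eef_pos: [580.5, 166.4, 109.4]
eef_rot: [3.139, 0.001, -0.668]
wrist_force: [-4.4, -5.5, -0.0]
finger_gap: 93.9
```

```bash
python3 st.py|head -1; python3 - <<'E'
from h import *
# back-off deltas along arc from a=.935 down in .04 steps to .7
p0=y0=None
for a in np.arange(.935,.60,-.04):
    t,y=target(215,a,4,0)
    if p0 is not None: print(round(a,3),*delta(t,y,p0,y0))
    p0,y0=t,y
E
```

```text
F [-4.4 -5.5 -0. ] panel [ 5.1  3.6 -3.1] a 0.934 joint~1.184 tangential 6.28 torque@215 1.35 clear [70. 19. 67.]
0.895 [-0.32  0.77 -0.34] -2.37
0.855 [-0.32  0.76 -0.35] -2.32
0.815 [-0.32  0.76 -0.37] -2.27
0.775 [-0.31  0.75 -0.39] -2.22
0.735 [-0.31  0.74 -0.4 ] -2.18
0.695 [-0.3   0.73 -0.42] -2.13
0.655 [-0.3   0.72 -0.43] -2.09
0.615 [-0.29  0.72 -0.45] -2.05
```

{"method": "carry_out", "body": {"deltas": [[[-0.16,0.38,-0.17],-1.2,1],[[-0.16,0.38,-0.17],-1.2,1],[[-0.16,0.38,-0.17],-1.2,1],[[-0.16,0.38,-0.18],-1.1,1],[[-0.16,0.38,-0.18],-1.1,1],[[-0.16,0.38,-0.19],-1.1,1]]}}

```text
clock: 9.13
eef_pos: [559.4, 153.1, 120.5]
eef_rot: [3.14, 0.001, -0.545]
wrist_force: [-4.4, -5.2, 1.8]
finger_gap: 94.1
```

```bash
python3 st.py|head -1; python3 ang.py .82
```

```text
F [-4.4 -5.2  1.8] panel [ 5.1  4.6 -1.6] a 0.810 joint~1.060 tangential 6.91 torque@215 1.48 clear [66. 15. 74.]
(array([0.81140781, 0.25311826]), np.int64(281), np.float64(1.4804350327446094))
```

{"method": "carry_out", "body": {"deltas": [[[-0.16,0.38,-0.19],-1.1,1],[[-0.16,0.38,-0.19],-1.1,1],[[-0.16,0.37,-0.2],-1.1,1],[[-0.16,0.37,-0.2],-1.1,1],[[-0.15,0.37,-0.2],-1.1,1],[[-0.15,0.37,-0.2],-1.1,1],[[-0.15,0.37,-0.21],-1,1],[[-0.15,0.37,-0.21],-1,1]]}}

```text
clock: 9.85
eef_pos: [535.3, 132.9, 136.8]
eef_rot: [-3.141, -0.0, -0.395]
wrist_force: [-0.7, 1.2, -0.2]
finger_gap: 94.4
```

```bash
python3 st.py|head -1; python3 ang.py .76 pics/scene8.png
```

```text
F [-0.7  1.2 -0.2] panel [ 0.5 -1.1  0.7] a 0.650 joint~0.900 tangential -0.61 torque@215 -0.13 clear [49. 14. 78.]
(array([0.74818088, 0.10068822]), np.int64(276), np.float64(1.4628729741176576))
```

View pics/scene8.png

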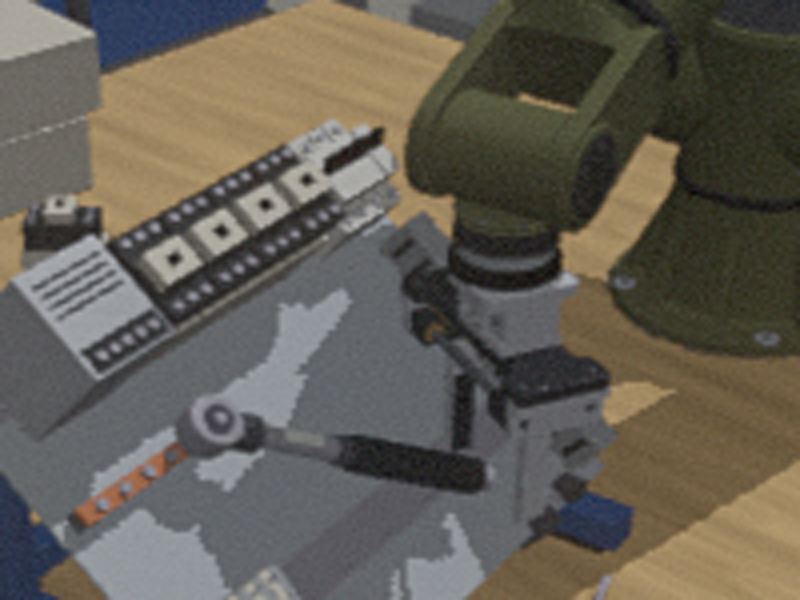

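{"method": "carry_out", "body": {"deltas": [[[0,0,-0.5],0,1],[[0,0,-1],0,1],[[0,0,-1.5],0,1],[[0,0,-2],0,1],[[0,0,-2.5],0,1],[[0,0,-2.5],0,1],[[0,0,-2.5],0,1],[[0,0,-2.5],0,1],[[0,0,-2.5],0,1],[[0,0,-2.5],0,1],[[0,0,-2.5],0,1],[[0,0,-1.5],0,1],[[0,0,0],0,1],[[0,0,0],0,1],[[0,0,0],0,1]]}}

```text
clock: 11.15
eef_pos: [535.3, 133.0, 375.4]
eef_rot: [3.141, 0.001, -0.397]
wrist_force: [-0.7, 0.7, -0.2]
finger_gap: 94.1
```

```bash
python3 ang.py .75; python3 - <<'E'
from h import *
print(manip.read_state()["wrist_force"],manip.read_state()["qd"])
p,d=vision.camera("scene"); cv2.imwrite("pics/scene9.png",p[:,:,::-1])
a=cv2.imread("pics/scene0.png").astype(int); b=p[:,:,::-1].astype(int)
df=abs(a-b).max(2)>40; 
for nm,(u0,v0,u1,v1) in dict(block=(280,270,310,310),driver=(300,225,345,290),estop=(398,258,430,295),spanner=(345,300,415,345),bracket=(105,145,180,195)).items(): print(nm,df[v0:v1,u0:u1].sum())
E
```

```text
(array([ 0.74690352, -0.02873293]), np.int64(269), np.float64(1.1934906665946572))
[-0.41549775 -0.20212245  0.2120804 ] [-0.00179639  0.00332749 -0.0002383  -0.00035533  0.00127668 -0.00112255]
block 0
driver 105
estop 0
spanner 0
bracket 103
```

View pics/scene9.png

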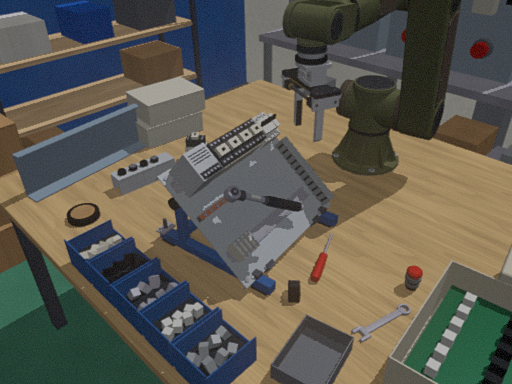

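```bash
python3 - <<'E'
from cell import workorder
print(workorder.sign_off())
E
```

```text
the job is handed in; nothing more can be done
None
```

The torque wrench clicked, the handle sprang back, and I handed the job in at about 11 s of the 51 s allowed. `sign_off` gives no verdict, so the result rests on the checks below.

**What I did:** I set the uphill finger of the open, downward-pointing gripper behind the end of the handle. I swung it clockwise down the slope, from 0.12 to 0.93 rad below level. Then I eased back along the same arc and lifted straight up, clear of everything.

**The click:**
- The force square to the handle peaked at about 10.1 N, or about 2.2 N m, with the bolt at about 1.0 rad. It then fell to 6.3 N as the handle gave way.
- I stopped 0.17–0.19 rad into the 0.21 rad of give, so the bolt should not have been turned further.
- After I eased off, the camera fit put the handle back at 0.747 rad below level. That puts the bolt at about 1.0 rad, under the 1.2 limit, and the angle was unchanged after I withdrew.

**Final state:** The wrench is still on the bolt, and the wrist force is back to about 0.5 N or less, so the robot is touching nothing.

**Loose items:** Comparing before and after pictures from the scene camera, the contact block, emergency-stop head and spanner showed no change. The boxes around the screwdriver and button bracket showed about 100 changed pixels each. By eye both are in the same place, and I took the change to be shadow, but did not check further. I did not compare the spare contactor in the pictures.

**Not fully clean:** The force dropped gradually with about 0.5 N of noise, with one reading out of line (8.2 N at 0.89 rad). The click is confirmed by the overall drop and the spring-back rather than by one sharp step.

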